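# Wipe the tablet pieces off the plate and hold the scraper in the dust-off slot

### The arm

A 6-joint arm with a two-finger parallel gripper is mounted at the origin on the work surface. World frame = base frame: x ahead of the robot, y to its left, z up, the work surface at z = 0. Lengths are in m, angles in degrees, forces in N, time in s.
With the tool pointing down it reaches from about 0.35 to 0.925 m from the base axis. Payload 6.4 kg.
Tool frame: the origin (TCP) lies midway between the tips of the shut fingers; the grasp point (between the pads) lies 19 mm behind it; z points along the fingers, y is the direction in which the jaws open and shut (so a half turn about z gives the same grasp; the last joint's range is limited). The gripper opens to 85 mm and grips with 20 to 120 N. Pads are 22 mm wide; open, the fingers measure 114 mm over their backs; the gripper's body (76 mm by 85 mm) begins 54 mm behind the grasp point. The pads swing forward as they close: fully open they stand 13 mm farther back than shut.
Start: joints at [-73.688, 14.043, 89.255, -0, 76.702, -9.975], TCP at [0.288, -0.583, 0.231] pointing down, gripper open.
Joint ranges: [-179.41, 179.41], [-58.25, 129.5], [7.25, 145.43], [-54.29, 234.29], [11.92, 165.04], [-157.13, 157.13]. Speed limits (degrees/s): [147.25, 147.25, 180, 180, 180, 180].

### API

Orientations are given as [roll, pitch, yaw] about the fixed x, y, z axes, in that order (R = Rz(yaw) Ry(pitch) Rx(roll)).
In Python, from station import get_state, read_camera, camera_model, finish_job gives the robot as it stands. The module is installed in compiled form; this text tells all that it offers.
- The arm moves only by the tool jog_arm, never from a script. Its argument "commands" is a list of rows, each an object with "angular": the turn, a rotation vector about the world's x, y, z in degrees, a list of three; "translation": the shift along the world's x, y, z in cm, a list of three; "grip": the finger opening in cm, from 0 to 8.54. A call has exactly 10 rows; each row shifts and turns the commanded pose from where the row before left it; what a row does not reach is not made up. A row lasts 1/12 s, in which the tool goes at most 41.7 mm and 7.16 degrees, less where a joint would pass 70% of its speed; a pose out of reach is approached as far as the arm can. A call with a gripper value outside its range is refused whole. The fingers move at their own pace and stop on an object; the grip force is fixed at half the most. Time passes only in rows, so rows that do not move let the fingers close, or fill a call up. It gives the time, the measured TCP pose, the force and the opening at its end, in the units of the state.
- get_state(): the state, without advancing time (a new reading comes with each control period).
- read_camera(name): name is "scene" or "top" or "wrist"; returns (picture, depth): 480x640x3 uint8, red, green, blue; 480x640 float32, m along the optical axis (not along the pixel's ray), 0 where there is no reading.
- camera_model(name): a dict with "intrinsics" (3x3 intrinsics, pixels), "R" (3x3) and "t" (3): a world point X has camera coordinates R X + t; the wrist camera has in their place "tool_from_camera" (4x4, takes a point from camera to tool coordinates, whose origin is the TCP and whose axes are the flange's). Camera axes: x right, y down, z forward; pixel columns grow to the right and rows downward; lengths in m; the calibration is good to about 2 mm. A picture is of the moment at which its call begins: read the wrist's pose just before it. camera_model takes no time and is no camera call.
- finish_job(): hands the job in, once; it reports no verdict.
The state is a dict: "clock": time; "qpos": joint angles; "dq": joint speeds; "joint_torque": joint torques, N m; "tool_pos": TCP position; "eef_rot": TCP orientation; "force": force on the tool from outside, world axes, zero at the start; "torque": the same for the moment, N m; "opening": opening from 0.0 (shut) to 1.0 (fully open).
Only numpy, scipy, OpenCV 4.12 (cv2) and the standard library are available. Lean on these libraries where they do the work, as an engineer would, in place of code of your own. Each camera call takes 0.05 s, during which the arm holds its last target.

### The job

Take the scraper out of its stand and, with its blade, wipe the three broken tablet pieces off the steel plate into the catch tray, without the fingers touching the pieces. Then lower the scraper's blade straight down through the slot in the cover of the dust-off box until the line across the blade is about level with the cover, and finish holding it there, still gripped, upright and steady, with its handle clear of the cover. Leave all the other things on the bench where they stand.

Things in the scene. Friction and masses are not known exactly. Their poses are not given: they have to be found in the camera images.
- plate: Fixed steel plate with catch tray. Origin: on the table under the plate's centre; x points across the plate to the tray, z up. Plate 160 (x) x 150 (y) mm, flat, no rims, top 40 mm above the table. The tray joins the plate's edge at x = 80 mm and reaches to x = 180 mm, 180 mm wide (y), 4 mm walls; floor 4 mm, wall tops 50 mm above the table.
- scraper: Loose hand scraper, about 0.2 kg, upright in its stand. Origin: middle of the blade's lower edge; x normal to blade, y along its width, z up. Steel blade 10 (x) x 64 (y) x 70 (z) mm, lowest 12 mm tapering to 5 mm thick; a dark line crosses it 35 mm above the edge. Above, z = 70 to 115 mm, grey handle block 26 (x) x 72 (y) mm, gripped across its 26 mm; its underside is a shoulder.
- stand: Fixed white block 70 (x) by 110 (y) by 80 (z) mm with a loose slot from above (16 by 72 mm) in which the blade hangs, the handle's shoulder resting on the block's top. Origin: centre of its underside.
- dustbox: Fixed dust-off box 140 (x) by 120 (y) mm, cover top 95 mm above the table, clear walls, inner floor 85 mm below the cover's top; a 30 mm hose stub on its +x side. Origin: centre of its underside.
- slot (a point): Centre of the slot in the dust-off box's cover, at the level of the cover's top. The slot is 12 mm (x) by 70 mm (y), goes straight through the 8 mm cover and has 2 mm chamfers round its mouth; x and y are the box's axes.
- piece1: Loose broken piece of a big pressed tablet, off-white, about 24 by 21 by 14 mm, 12 g, lying on the steel plate. Origin: centre of its underside at the start.
- piece2: Loose broken piece of a big pressed tablet, off-white, about 23 by 23 by 15 mm, 12 g, lying on the steel plate. Origin: centre of its underside at the start.
- piece3: Loose broken piece of a big pressed tablet, off-white, about 26 by 20 by 13 mm, 12 g, lying on the steel plate. Origin: centre of its underside at the start.
- amber_bottle: Bystander, loose: brown glass bottle with red cap, 56 mm across, 115 mm tall. Origin: centre of its underside.
- beaker: Bystander, loose: glass beaker, 68 mm across, 85 mm tall. Origin: centre of its underside.
- mortar: Bystander, loose: white ceramic bowl, 90 mm across, 55 mm tall. Origin: centre of its underside.
- jar: Bystander, loose: small white jar, 44 mm across, 55 mm tall. Origin: centre of its underside.
- dish: Bystander, loose: low glass dish, 60 mm across, 14 mm tall. Origin: centre of its underside.
- flask: Bystander, loose: conical glass flask, 76 mm across, 104 mm tall. Origin: centre of its underside.
- spatula: Bystander, loose: spatula lying flat, 170 mm long. Origin: centre of its underside.

How it is judged (in metres and radians):
On the way:
1. All three pieces are in the catch tray while the scraper is held in the gripper (x of piece1 in the frame of plate between 0.083 and 0.178 m and y of piece1 in the frame of plate between -0.09 and 0.09 m and z of each of piece1, piece2, piece3 in the frame of plate below 0.045 m and x of piece2 in the frame of plate between 0.083 and 0.178 m and y of piece2 in the frame of plate between -0.09 and 0.09 m and x of piece3 in the frame of plate between 0.083 and 0.178 m and y of piece3 in the frame of plate between -0.09 and 0.09 m and contact force between the fingers and scraper above 1 N), for 0.2 s.
At the end, for the whole second after the job is handed in: All pieces lie inside the catch tray; the scraper is gripped, still, upright and along the slot within 0.12 rad, centred in it (6 mm across, 8 mm along), its lower edge 22 to 48 mm below the cover top (line level with the cover within 13 mm), handle clear of the cover (all of step 1 and z of scraper in the frame of slot between -0.048 and -0.022 m and x of scraper in the frame of slot between -0.006 and 0.006 m and y of scraper in the frame of slot between -0.008 and 0.008 m and angle between scraper's own z axis and vertical below 0.12 rad and angle between the y axis of scraper and the y axis of slot, either way round below 0.12 rad and linear speed of scraper below 0.02 m/s); the arm keeps its last pose, push and grip.
It fails at once if The fingers touch a tablet piece (contact force between the fingers and piece1 above 0.5 N or contact force between the fingers and piece2 above 0.5 N or contact force between the fingers and piece3 above 0.5 N).
It fails at once if A bystander is moved by more than 30 mm (distance of any of amber_bottle, beaker, mortar, jar, dish, flask, spatula from where it was at the start of the episode above 0.03 m).
It also fails if it takes over 61 s, if anything falls off the work surface, if the arm or the gripper's body presses on something with over 40 N, if the wrist force passes 120 N, or if a joint passes its speed limit or range.

## Working session

There is one attempt and no reset: what is moved stays moved. The work goes in short steps, Python scripts to look and compute and a tool call to move; the robot and the scene stay as the last step left them, time stands still between calls to the robot, and variables do not carry over. Pictures are saved under pics/ and viewed, and the job is handed in when it is done.

Besides the shell and the picture viewer there is one more tool, called after ">>>" as a command line: name --argument value ..., lists and objects as JSON in quotes. jog_arm: Moves the arm, as the interface text tells. Its arguments: {"type":"object","properties":{"commands":{"type":"array","items":{"type":"object","properties":{"angular":{"type":"array","items":{"type":"number"}},"translation":{"type":"array","items":{"type":"number"}},"grip":{"type":"number"}}}}},"required":["commands"]}

```bash
mkdir -p pics; cat > h.py <<'E'
import numpy as np, cv2
from station import *
def snap(n,f):
    s=get_state(); p,d=read_camera(n); cv2.imwrite(f'pics/{f}.png',p[:,:,::-1]); np.savez(f'pics/{f}.npz',p=p,d=d,tp=s['tool_pos'],tr=s['eef_rot']); return s,p,d
def world(n,u,v,d,):
    m=camera_model(n);K=np.array(m['intrinsics']);R=np.array(m['R']);t=np.array(m['t'])
    c=np.linalg.inv(K)@np.array([u,v,1])*d; return R.T@(c-t)
def ray(n,u,v,z):
    m=camera_model(n);K=np.array(m['intrinsics']);R=np.array(m['R']);t=np.array(m['t'])
    o=-R.T@t; r=R.T@np.linalg.inv(K)@np.array([u,v,1.]); return o+r*(z-o[2])/r[2]
def cloud(n,d):
    m=camera_model(n);K=np.array(m['intrinsics']);R=np.array(m['R']);t=np.array(m['t'])
    v,u=np.mgrid[:480,:640]; c=np.stack([(u-K[0,2])/K[0,0]*d,(v-K[1,2])/K[1,1]*d,d],-1); return (c-t)@R
E
python3 - <<'E'
from h import *
for n in('top','scene'): s,p,d=snap(n,n+'0')
print(s); print(camera_model('top'),camera_model('wrist'))
E
```

```text
{'clock': 0.05, 'qpos': array([-7.36889140e+01,  1.40841044e+01,  8.93255814e+01,  3.79331555e-04,
        7.67012456e+01, -9.97462922e+00]), 'dq': array([-0.04041842, -0.05764393, -0.06518583, -0.00136541,  0.03367204,
        0.04707017]), 'joint_torque': array([-1.33172758e-03, -4.31008923e+01, -3.27423263e+01, -1.80814718e-04,
        2.90652795e-03,  9.76426193e-07]), 'tool_pos': array([ 0.287704  , -0.58223659,  0.23017419]), 'eef_rot': array([-1.79890809e+02, -1.95780475e-02,  2.62856090e+01]), 'force': array([ 0.13901788,  0.15403196, -0.63311785]), 'torque': array([-0.03053655, -0.02706453, -0.05008646]), 'opening': 0.997926819342182}
{'intrinsics': array([[478.97343214,   0.        , 323.17521978],
       [  0.        , 478.97343214, 241.20358803],
       [  0.        ,   0.        ,   1.        ]]), 'R': array([[-0.00377189, -0.99995416, -0.00880054],
       [-0.9847179 ,  0.00524647, -0.17407797],
       [ 0.17411616,  0.00800944, -0.98469255]]), 't': array([-0.02678054,  0.54429885,  1.00997177])} {'intrinsics': array([[389.01015681,   0.        , 317.68685557],
       [  0.        , 389.01015681, 238.70623302],
       [  0.        ,   0.        ,   1.        ]]), 'tool_from_camera': array([[ 2.50884485e-04, -9.49672164e-01, -3.13245459e-01,
         8.05143575e-02],
       [ 9.99999806e-01,  4.16718110e-04, -4.62452524e-04,
        -3.53523916e-04],
       [ 5.69713345e-04, -3.13245282e-01,  9.49672085e-01,
        -1.42265385e-01],
       [ 0.00000000e+00,  0.00000000e+00,  0.00000000e+00,
         1.00000000e+00]])}
```

View pics/top0.png

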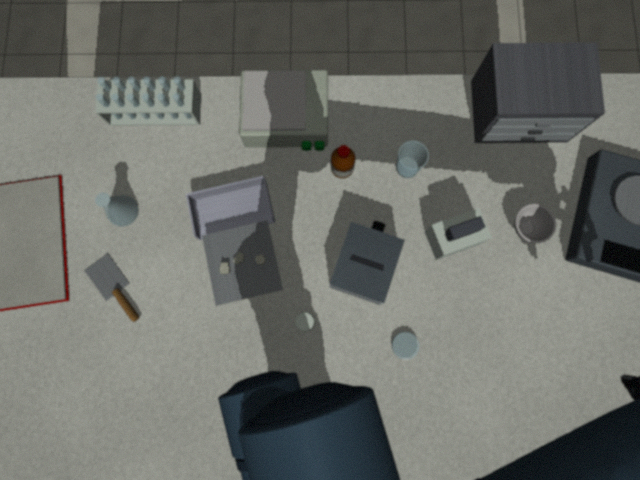

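View pics/scene0.png

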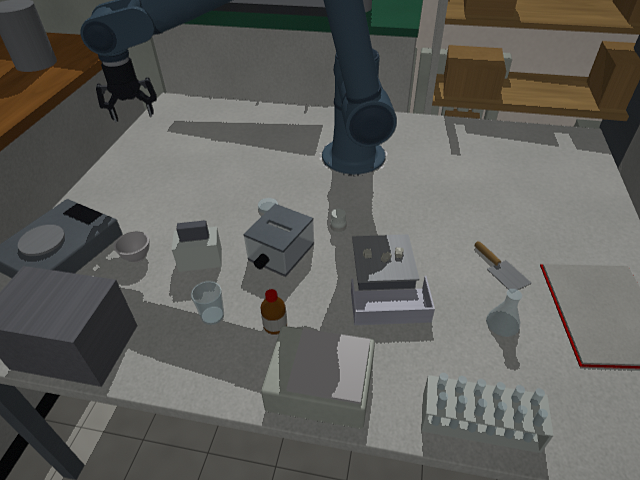

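The top view shows the scraper in its stand at (463,230), the box with its slot at (367,262), the plate at (242,265) with the tray towards the top of the picture, and pieces near (225,267), (238,258) and (260,260). Next I'll measure them.

```bash
python3 - <<'E'
from h import *
z=np.load('pics/top0.npz');p=z['p'];d=z['d'];W=cloud('top',d)
c=p[180:320,190:330]; cv2.imwrite('pics/c1.png',cv2.resize(c[:,:,::-1],None,fx=4,fy=4,interpolation=2))
c=p[190:310,320:500]; cv2.imwrite('pics/c2.png',cv2.resize(c[:,:,::-1],None,fx=4,fy=4,interpolation=2))
def rect(m,name,zz):
    m=m.astype(np.uint8); n,l,st,ce=cv2.connectedComponentsWithStats(m)
    for i in range(1,n):
        if st[i,4]<12: continue
        cs,_=cv2.findContours((l==i).astype(np.uint8),0,1); 
        q=cv2.boxPoints(cv2.minAreaRect(np.vstack(cs)))
        w=np.array([ray('top',a,b,zz) for a,b in q])[:,:2]
        r=cv2.minAreaRect((w*1000).astype(np.float32)); print(name,st[i],np.round(r[0],1),np.round(r[1],1),round(r[2],1))
H=W[:,:,2]
def box(a,b,c_,e): 
    m=np.zeros(H.shape,bool); m[b:e,a:c_]=1; return m
rect(box(430,200,500,270)&(H>.11)&(H<.14),'handle',.125)
rect(box(430,190,500,270)&(H>.07)&(H<.14),'stand',.08)
rect(box(320,210,420,310)&(H>.085)&(H<.105),'cover',.095)
g=p.sum(2); print('slotvals',g[255:270,345:390:4])
rect(box(185,210,300,310)&(H>.03)&(H<.046),'plate',.04)
rect(box(200,230,280,300)&(H>.047)&(H<.07),'pieces',.047)
print(np.round(H[245:275:2,215:270:3]*1000))
E
```

```text
handle [448 217  38  23 465] [ 557.3 -323.8] [26.8 76.5] 19.4
stand [ 431  208   61   48 1692] [ 558.4 -325.4] [ 70.9 118.9] 19.6
cover [ 330  222   75   81 3642] [ 491.6 -121.5] [121.8 140.9] 70.8
slotvals [[211 204 129 173 211 210 200 196 194 204 191 203]
 [199 193 114 141 192 199 209 195 207 193 192 203]
 [220 185 118 109 153 198 214 204 208 192 202 207]
 [195 181 112 108 125 172 195 189 205 194 204 198]
 [220 182 118 104 104 115 183 201 207 212 202 197]
 [215 199 139 126 125 119 126 186 206 201 201 201]
 [202 200 178 123 114 120 116 142 194 211 205 202]
 [200 210 196 183 127 107 114 113 165 186 208 211]
 [214 190 203 199 154 128 119 109 126 177 203 205]
 [203 202 211 209 184 140 114 116 123 149 213 210]
 [210 215 202 214 194 166 123 106 103 118 211 213]
 [197 212 203 209 212 204 154 112 121 120 209 212]
 [216 209 196 208 206 208 190 149 117 121 206 200]
 [216 208 205 211 212 204 203 176 133 108 199 190]
 [208 208 213 198 208 200 203 199 174 118 214 202]]
plate [191 210   7  28  53] [587.5 260.8] [64.2  5.6] 12.5
plate [ 202  221   81   85 4601] [498.7 152.8] [163.6 154. ] 13.3
pi
[... 1262 characters left out ...]
  51.   53.   55.   40.   40.   55.   46.   36.   39.   42.
    38.   38.   53.   55.   44.   37.   38.]
 [  37.   37.   53.   53.   53.   40.   40.   41.   38.   40.   41.   39.
    39.   40.   38.   37.   44.   40.   36.]
 [  36.   39.   56.   53.   56.   41.   42.   36.   37.   40.   37.   39.
    39.   38.   40.   39.   38.   40.   38.]
 [  37.   37.   50.   54.   52.   36.   35.   39.   40.   40. 1089.   36.
    38.   40.   40.   36.   36.   39.   37.]
 [  42.   37.   54.   56.   50.   39.   37.   42.   38.   36.   41.   39.
    40.   41.   40.   40.   38.   36.   40.]
 [  37.   36.   51.   53.   53.   36.   37.   40.   40.   40.   38.   39.
    41.   41.   42. 1089.   39.   38.   41.]]
```

```bash
sleep 0.1; ls pics
```

```text
c1.png
c2.png
scene0.npz
scene0.png
top0.npz
top0.png
```

View pics/c1.png

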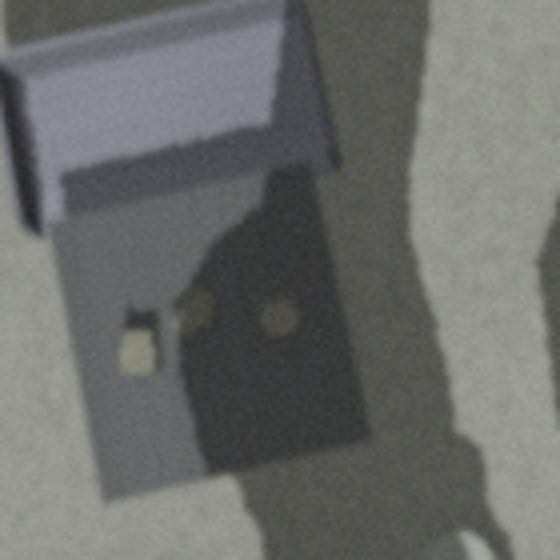

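View pics/c2.png

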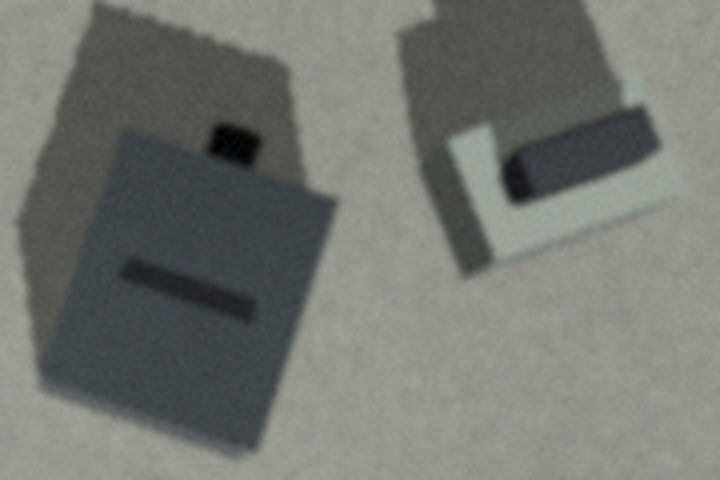

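```bash
python3 - <<'E'
from h import *
z=np.load('pics/top0.npz');p=z['p'];d=z['d'];H=cloud('top',d)[:,:,2];g=p.sum(2)
m=np.zeros(H.shape,np.uint8); m[250:276,345:392]=g[250:276,345:392]<165
m=cv2.morphologyEx(m,cv2.MORPH_OPEN,np.ones((2,2)))
n,l,st,ce=cv2.connectedComponentsWithStats(m)
for i in range(1,n):
  if st[i,4]<40: continue
  ys,xs=np.where(l==i); w=np.array([ray('top',a,b,.095) for a,b in zip(xs,ys)])[:,:2]*1000
  r=cv2.minAreaRect(w.astype(np.float32)); print(st[i],r, w.mean(0))
E
```

```text
[351 255  34  17 220] ((489.19366455078125, -122.69426727294922), (72.9579086303711, 13.382678985595703), 71.0295639038086) [ 489.04962448 -122.85311359]
```

>>> jog_arm --commands '[{"translation": [2,2,0],"angular": [0,0,5],"grip": 8.54},{"translation": [2,2,0],"angular": [0,0,5],"grip": 8.54},{"translation": [2,2,0],"angular": [0,0,5],"grip": 8.54},{"translation": [2,2,0],"angular": [0,0,5],"grip": 8.54},{"translation": [2,2,0],"angular": [0,0,5],"grip": 8.54},{"translation": [2,2,0],"angular": [0,0,5],"grip": 8.54},{"translation": [2,2,0],"angular": [0,0,5],"grip": 8.54},{"translation": [2,2,0],"angular": [0,0,5],"grip": 8.54},{"translation": [2,2,0],"angular": [0,0,5],"grip": 8.54},{"translation": [2,2,0],"angular": [0,0,5],"grip": 8.54}]'

```text
clock: 0.93
tool_pos: [0.4885, -0.3814, 0.2308]
eef_rot: [-180.0, -0.0, 76.5]
force: [0.7, -1.2, 0.1]
opening: 0.998
```

>>> jog_arm --commands '[{"translation": [1.2,1,0],"angular": [0,0,5.5],"grip": 8.54},{"translation": [1.2,1,0],"angular": [0,0,5.5],"grip": 8.54},{"translation": [1.2,1,0],"angular": [0,0,5.5],"grip": 8.54},{"translation": [1.2,1,0],"angular": [0,0,5.5],"grip": 8.54},{"translation": [1.2,1,0],"angular": [0,0,5.5],"grip": 8.54},{"translation": [0.9,0.7,0],"angular": [0,0,5.5],"grip": 8.54},{"translation": [0,0,0],"angular": [0,0,0],"grip": 8.54},{"translation": [0,0,0],"angular": [0,0,0],"grip": 8.54},{"translation": [0,0,0],"angular": [0,0,0],"grip": 8.54},{"translation": [0,0,0],"angular": [0,0,0],"grip": 8.54}]'

```text
clock: 1.77
tool_pos: [0.5563, -0.3263, 0.2311]
eef_rot: [-180.0, -0.0, 109.2]
force: [0.1, 0.4, 0.5]
opening: 0.999
```

```bash
cat >> h.py <<'E'
from scipy.spatial.transform import Rotation as Ro
def wpose(s):
    T=np.eye(4); T[:3,:3]=Ro.from_euler('xyz',s['eef_rot'],degrees=True).as_matrix(); T[:3,3]=s['tool_pos']; m=camera_model('wrist'); return T@np.array(m['tool_from_camera']),np.array(m['intrinsics'])
def wray(s,u,v,z):
    T,K=wpose(s); r=T[:3,:3]@np.linalg.inv(K)@np.array([u,v,1.]); o=T[:3,3]; return o+r*(z-o[2])/r[2]
def wcloud(s,d):
    T,K=wpose(s); v,u=np.mgrid[:480,:640]; c=np.stack([(u-K[0,2])/K[0,0]*d,(v-K[1,2])/K[1,1]*d,d],-1); return c@T[:3,:3].T+T[:3,3]
E
python3 - <<'E'
from h import *
s,p,d=snap('wrist','w1'); print(s['tool_pos'],s['eef_rot'])
W=wcloud(s,d);H=W[:,:,2]
for lo,hi,z in((.115,.135,.125),(.07,.09,.08)):
    m=((H>lo)&(H<hi)&(d>0)).astype(np.uint8); n,l,st,_=cv2.connectedComponentsWithStats(m)
    for i in range(1,n):
        if st[i,4]<500: continue
        ys,xs=np.where(l==i); w=np.array([wray(s,a,b,z)[:2] for a,b in zip(xs,ys)])*1000
        print(st[i],cv2.minAreaRect(w.astype(np.float32)))
E
```

```text
[ 0.5562612  -0.32630337  0.23113635] [-1.79982407e+02 -1.21673015e-02  1.09159420e+02]Traceback (most recent call last):
  File "<stdin>", line 8, in <module>
  File "h.py", line 18, in wray
    T,K=wpose(s); r=T[:3,:3]@np.linalg.inv(K)@np.array([u,v,1.]); o=T[:3,3]; return o+r*(z-o[2])/r[2]
        ~~~~~^^^
  File "h.py", line 16, in wpose
    T=np.eye(4); T[:3,:3]=Ro.from_euler('xyz',s['eef_rot'],degrees=True).as_matrix(); T[:3,3]=s['tool_pos']; m=camera_model('wrist'); return T@np.array(m['tool_from_camera']),np.array(m['intrinsics'])
                                                                                                               ~~~~~~~~~~~~^^^^^^^^^
ValueError: time passes only in moves, steps and waits
```

View pics/w1.png

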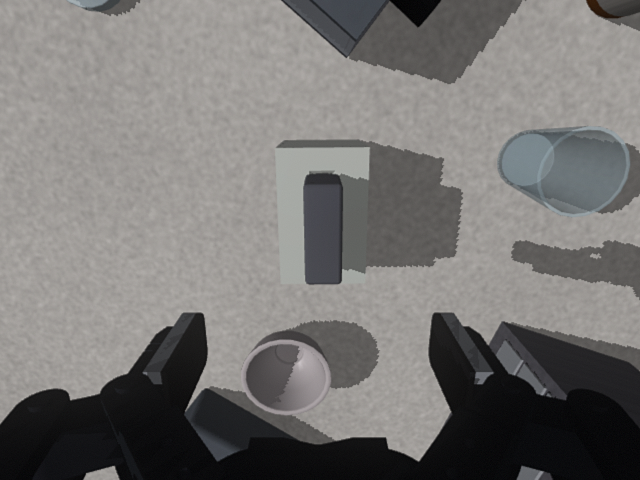

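```bash
python3 - <<'E'
import pickle
from station import *
pickle.dump({n:camera_model(n) for n in('top','scene','wrist')},open('cm.pkl','wb'))
E
sed -i 's/^from station import \*/from station import *\nimport pickle\nCM=pickle.load(open("\.\/cm.pkl","rb"))\ncamera_model=lambda n:CM[n]/' h.py
python3 - <<'E'
from h import *
z=np.load('pics/w1.npz'); d=z['d']; s=dict(tool_pos=z['tp'],eef_rot=z['tr'])
W=wcloud(s,d);H=W[:,:,2]
for lo,hi,zz in((.115,.135,.125),(.07,.09,.08)):
    m=((H>lo)&(H<hi)&(d>0)).astype(np.uint8); n,l,st,_=cv2.connectedComponentsWithStats(m)
    for i in range(1,n):
        if st[i,4]<500: continue
        ys,xs=np.where(l==i); w=np.array([wray(s,a,b,zz)[:2] for a,b in zip(xs,ys)])*1000
        print(st[i],cv2.minAreaRect(w.astype(np.float32)))
E
```

```text
[ 303  181   40  103 3889] ((558.66455078125, -323.12213134765625), (25.63361167907715, 71.72651672363281), 19.613277435302734)
[ 528  126  102   91 3231] ((729.2601928710938, -227.51292419433594), (75.28407287597656, 67.46588134765625), 19.171398162841797)
[ 275  146   95  138 8173] ((559.1488037109375, -324.2361755371094), (69.89688110351562, 110.43997192382812), 19.628013610839844)
[ 522  361  118   43 1366] ((836.2345581054688, -397.943603515625), (116.53289031982422, 27.572826385498047), 0.1377529352903366)
```

The handle comes out at (558.7, -323.2) mm, 25.6 x 71.7 mm in size and at 19.6°, which matches the given dimensions. Now I'll go down onto it.

>>> jog_arm --commands '[{"translation": [0.24,0.31,0],"angular": [0,0,0.4],"grip": 8.54},{"translation": [0,0,-2],"angular": [0,0,0],"grip": 8.54},{"translation": [0,0,-2],"angular": [0,0,0],"grip": 8.54},{"translation": [0,0,-2],"angular": [0,0,0],"grip": 8.54},{"translation": [0,0,-2],"angular": [0,0,0],"grip": 8.54},{"translation": [0,0,-2],"angular": [0,0,0],"grip": 8.54},{"translation": [0,0,-2],"angular": [0,0,0],"grip": 8.54},{"translation": [0,0,-1.6],"angular": [0,0,0],"grip": 8.54},{"translation": [0,0,-1],"angular": [0,0,0],"grip": 8.54},{"translation": [0,0,0],"angular": [0,0,0],"grip": 8.54}]'

```text
clock: 2.65
tool_pos: [0.5578, -0.3217, 0.0825]
eef_rot: [-179.9, -0.2, 109.7]
force: [-0.7, -1.1, -0.5]
opening: 1.0
```

>>> jog_arm --commands '[{"grip": 5},{"grip": 4},{"grip": 3},{"grip": 2},{"grip": 2},{"grip": 2},{"grip": 2},{"grip": 2},{"grip": 2},{"grip": 2}]'

```text
invalid input
```

>>> jog_arm --commands '[{"translation": [0,0,0.1],"angular": [0,0,0],"grip": 6},{"translation": [0,0,0],"angular": [0,0,0],"grip": 4},{"translation": [0,0,0],"angular": [0,0,0],"grip": 3},{"translation": [0,0,0],"angular": [0,0,0],"grip": 1.5},{"translation": [0,0,0],"angular": [0,0,0],"grip": 1.5},{"translation": [0,0,0],"angular": [0,0,0],"grip": 1.5},{"translation": [0,0,0],"angular": [0,0,0],"grip": 1.5},{"translation": [0,0,0],"angular": [0,0,0],"grip": 1.5},{"translation": [0,0,0],"angular": [0,0,0],"grip": 1.5},{"translation": [0,0,0],"angular": [0,0,0],"grip": 1.5}]'

```text
clock: 3.48
tool_pos: [0.5598, -0.3232, 0.0875]
eef_rot: [180.0, 0.1, 109.7]
force: [-1.5, 0.4, 5.7]
opening: 0.294
```

The fingers stopped at 25 mm, on the handle. Next I'll lift and check.

>>> jog_arm --commands '[{"translation": [0,0,0.5],"angular": [0,0,0],"grip": 1},{"translation": [0,0,1],"angular": [0,0,0],"grip": 1},{"translation": [0,0,2],"angular": [0,0,0],"grip": 1},{"translation": [0,0,2],"angular": [0,0,0],"grip": 1},{"translation": [0,0,2],"angular": [0,0,0],"grip": 1},{"translation": [0,0,2],"angular": [0,0,0],"grip": 1},{"translation": [0,0,2],"angular": [0,0,0],"grip": 1},{"translation": [0,0,2],"angular": [0,0,0],"grip": 1},{"translation": [0,0,1],"angular": [0,0,0],"grip": 1},{"translation": [0,0,0],"angular": [0,0,0],"grip": 1}]'

```text
clock: 4.32
tool_pos: [0.5603, -0.3234, 0.2345]
eef_rot: [179.8, 0.3, 109.7]
force: [-0.1, -0.4, -3.1]
opening: 0.298
```

```bash
python3 - <<'E'
from h import *
s,p,d=snap('scene','s1'); print(s['tool_pos'],s['eef_rot'],s['opening'],s['force'])
cv2.imwrite('pics/s1c.png',cv2.resize(p[90:290,120:360,::-1],None,fx=3,fy=3,interpolation=2))
snap('wrist','w2')
E
```

```text
[ 0.56030947 -0.32343395  0.23449899] [179.84696167   0.25320298 109.69414313] 0.2984294652171608 [-0.11018381 -0.43106688 -3.05431527]
```

View pics/s1c.png

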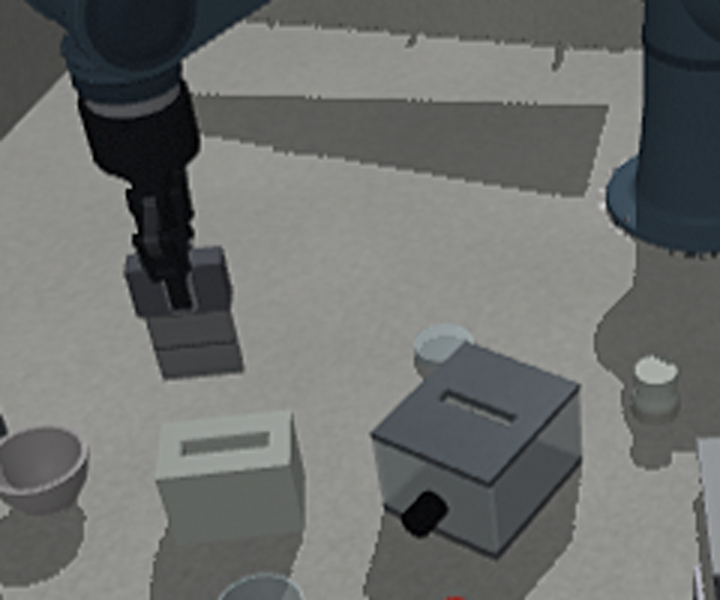

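View pics/w2.png

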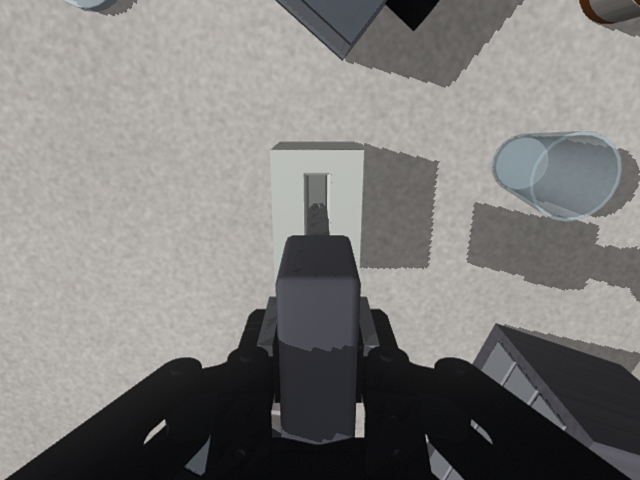

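The scraper hangs straight in the grip. I'll carry it to the plate.

>>> jog_arm --commands '[{"translation": [-0.55,1,0],"angular": [0,0,0],"grip": 1},{"translation": [-0.55,2.5,0],"angular": [0,0,0],"grip": 1},{"translation": [-0.55,3,0],"angular": [0,0,0],"grip": 1},{"translation": [-0.55,3,0],"angular": [0,0,0],"grip": 1},{"translation": [-0.55,3,0],"angular": [0,0,0],"grip": 1},{"translation": [-0.55,3,0],"angular": [0,0,-1],"grip": 1},{"translation": [-0.55,3,0],"angular": [0,0,-1],"grip": 1},{"translation": [-0.55,3,0],"angular": [0,0,-1],"grip": 1},{"translation": [-0.55,3,0],"angular": [0,0,-1],"grip": 1},{"translation": [-0.55,3,0],"angular": [0,0,-1],"grip": 1}]'

```text
clock: 5.25
tool_pos: [0.5026, -0.046, 0.2291]
eef_rot: [-179.8, -0.1, 104.6]
force: [0.3, -1.3, -1.6]
opening: 0.3
```

>>> jog_arm --commands '[{"translation": [-0.55,3,0],"angular": [0,0,-1.4],"grip": 1},{"translation": [-0.55,3,0],"angular": [0,0,0],"grip": 1},{"translation": [-0.55,3,0],"angular": [0,0,0],"grip": 1},{"translation": [-0.55,3,0],"angular": [0,0,0],"grip": 1},{"translation": [-0.55,3,0],"angular": [0,0,0],"grip": 1},{"translation": [-0.55,2,0],"angular": [0,0,0],"grip": 1},{"translation": [-0.55,2,0],"angular": [0,0,0],"grip": 1},{"translation": [-0.55,1,0],"angular": [0,0,0],"grip": 1},{"translation": [-0.55,0,0],"angular": [0,0,0],"grip": 1},{"translation": [-0.55,0,0],"angular": [0,0,0],"grip": 1}]'

```text
clock: 6.08
tool_pos: [0.4482, 0.1521, 0.2301]
eef_rot: [-179.9, 0.0, 103.3]
force: [-0.6, 0.2, -3.0]
opening: 0.3
```

```bash
python3 - <<'E'
from h import *
s,p,d=snap('wrist','w3'); print(s['tool_pos'],s['eef_rot'],s['opening'])
snap('top','top1')
E
```

```text
[0.44824995 0.15210696 0.23010188] [-1.79866976e+02  1.35745514e-02  1.03334220e+02] 0.3001166720818975
```

View pics/w3.png

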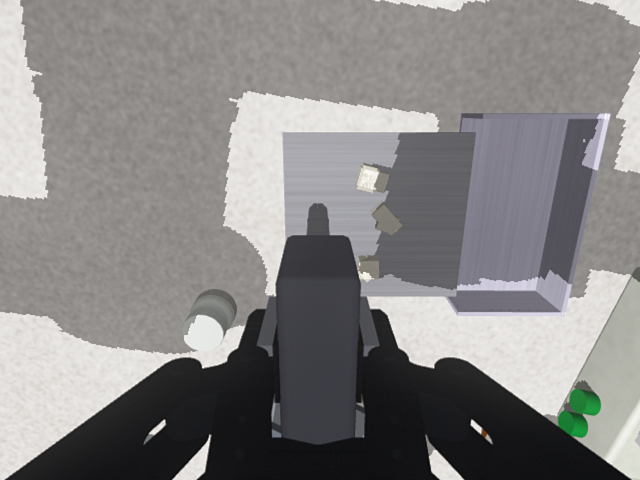

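The wrist view shows the plate squared with the tool and the pieces at about (370,179), (387,219) and (369,266). I'll check these by ray.

```bash
python3 - <<'E'
from h import *
z=np.load('pics/w3.npz'); s=dict(tool_pos=z['tp'],eef_rot=z['tr'])
c=np.array([.4987,.1528]);a=np.radians(13.3);R=np.array([[np.cos(a),-np.sin(a)],[np.sin(a),np.cos(a)]])
for n,u,v,h in(('TL',283,132,.04),('TR',475,132,.04),('BL',286,293,.04),('BR',457,296,.04),('traycorn',610,113,.05),('p1',370,179,.05),('p2',387,219,.05),('p3',369,266,.05),('p1l',357,180,.05),('p2r',403,226,.05),('p3b',370,278,.05)):
    w=wray(s,u,v,h); print(n,np.round(w*1000,1),np.round((w[:2]-c)@R*1000,1))
E
```

```text
TL [405.3 207.6  40. ] [-78.3  74.9]
TR [559.4 244.2  40. ] [80.1 75. ]
BL [437.9  64.6  40. ] [-79.4 -71.8]
BR [595.9  99.   40. ] [ 82.2 -74.8]
traycorn [653.8 282.   50. ] [180.7  90.1]
p1 [484.  188.1  50. ] [-6.2 37.7]
p2 [507.6 158.3  50. ] [9.9 3.3]
p3 [504.3 112.9  50. ] [ -3.7 -40.2]
p1l [473.7 184.8  50. ] [-16.9  36.9]
p2r [522.8 155.5  50. ] [24.1 -2.9]
p3b [508.4 101.8  50. ] [ -2.3 -51.9]
```

>>> jog_arm --commands '[{"translation": [-0.1,0.5,0],"angular": [0,0,0],"grip": 1},{"translation": [-0.1,0.4,0],"angular": [0,0,0],"grip": 1},{"translation": [0,0,-2],"angular": [0,0,0],"grip": 1},{"translation": [0,0,-2],"angular": [0,0,0],"grip": 1},{"translation": [0,0,-2],"angular": [0,0,0],"grip": 1},{"translation": [0,0,-2],"angular": [0,0,0],"grip": 1},{"translation": [0,0,-1.5],"angular": [0,0,0],"grip": 1},{"translation": [0,0,-1],"angular": [0,0,0],"grip": 1},{"translation": [0,0,-0.2],"angular": [0,0,0],"grip": 1},{"translation": [0,0,0],"angular": [0,0,0],"grip": 1}]'

```text
clock: 7.02
tool_pos: [0.4472, 0.1612, 0.124]
eef_rot: [-179.9, -0.0, 103.3]
force: [0.1, 0.9, -1.8]
opening: 0.299
```

```bash
python3 - <<'E'
from h import *
s,p,d=snap('scene','s2'); print(s['tool_pos'],s['eef_rot'],s['force'])
cv2.imwrite('pics/s2c.png',cv2.resize(p[150:350,300:500,::-1],None,fx=3,fy=3,interpolation=2))
E
```

```text
[0.44721701 0.16122207 0.12399684] [-1.79945435e+02 -6.84026760e-03  1.03269455e+02] [ 0.06478982  0.88449824 -1.79356969]
```

View pics/s2c.png

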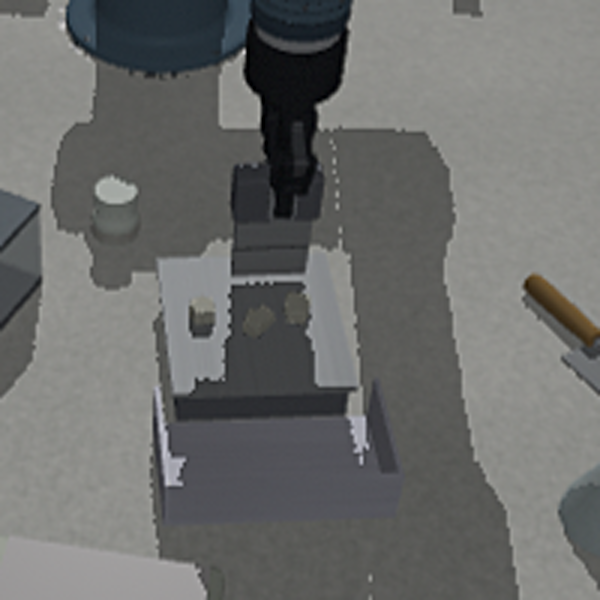

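>>> jog_arm --commands '[{"translation": [0,0,-0.3],"angular": [0,0,0],"grip": 1},{"translation": [0.5,0.12,0],"angular": [0,0,0],"grip": 1},{"translation": [0.8,0.19,0],"angular": [0,0,0],"grip": 1},{"translation": [0.8,0.19,0],"angular": [0,0,0],"grip": 1},{"translation": [0.8,0.19,0],"angular": [0,0,0],"grip": 1},{"translation": [0.8,0.19,0],"angular": [0,0,0],"grip": 1},{"translation": [0.8,0.19,0],"angular": [0,0,0],"grip": 1},{"translation": [0.8,0.19,0],"angular": [0,0,0],"grip": 1},{"translation": [0.8,0.19,0],"angular": [0,0,0],"grip": 1},{"translation": [0.5,0.12,0],"angular": [0,0,0],"grip": 1}]'

```text
clock: 7.9
tool_pos: [0.5144, 0.1772, 0.1213]
eef_rot: [180.0, 0.0, 103.3]
force: [-0.7, 0.0, -1.7]
opening: 0.296
```

```bash
python3 - <<'E'
from h import *
s,p,d=snap('scene','s3'); print(s['tool_pos'],s['eef_rot'],s['force'])
cv2.imwrite('pics/s3c.png',cv2.resize(p[150:350,300:500,::-1],None,fx=3,fy=3,interpolation=2))
E
```

```text
[0.51443396 0.17722869 0.12129224] [1.79977451e+02 7.42869351e-04 1.03286388e+02] [-0.73211359  0.00471043 -1.67599203]
```

View pics/s3c.png

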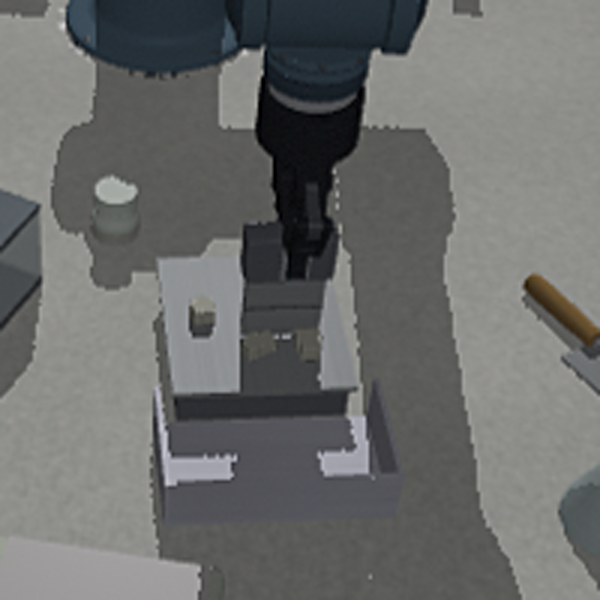

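Both pieces are being pushed squarely, so I'll carry on.

>>> jog_arm --commands '[{"translation": [0.6,0.14,0],"angular": [0,0,0],"grip": 1},{"translation": [0.8,0.19,0],"angular": [0,0,0],"grip": 1},{"translation": [0.8,0.19,0],"angular": [0,0,0],"grip": 1},{"translation": [0.8,0.19,0],"angular": [0,0,0],"grip": 1},{"translation": [0.8,0.19,0],"angular": [0,0,0],"grip": 1},{"translation": [0.8,0.19,0],"angular": [0,0,0],"grip": 1},{"translation": [0.8,0.19,0],"angular": [0,0,0],"grip": 1},{"translation": [0.8,0.19,0],"angular": [0,0,0],"grip": 1},{"translation": [0.8,0.19,0],"angular": [0,0,0],"grip": 1},{"translation": [0.5,0.12,0],"angular": [0,0,0],"grip": 1}]'

```text
clock: 8.78
tool_pos: [0.5894, 0.195, 0.1214]
eef_rot: [180.0, 0.0, 103.3]
force: [-0.4, 0.6, -1.8]
opening: 0.301
```

```bash
python3 - <<'E'
from h import *
s,p,d=snap('scene','s4'); print(s['tool_pos'],s['eef_rot'],s['force'])
cv2.imwrite('pics/s4c.png',cv2.resize(p[150:350,300:500,::-1],None,fx=3,fy=3,interpolation=2))
E
```

```text
[0.58943316 0.19500599 0.12135455] [1.79967080e+02 3.53318341e-03 1.03283204e+02] [-0.36745832  0.63153379 -1.75600465]
```

View pics/s4c.png

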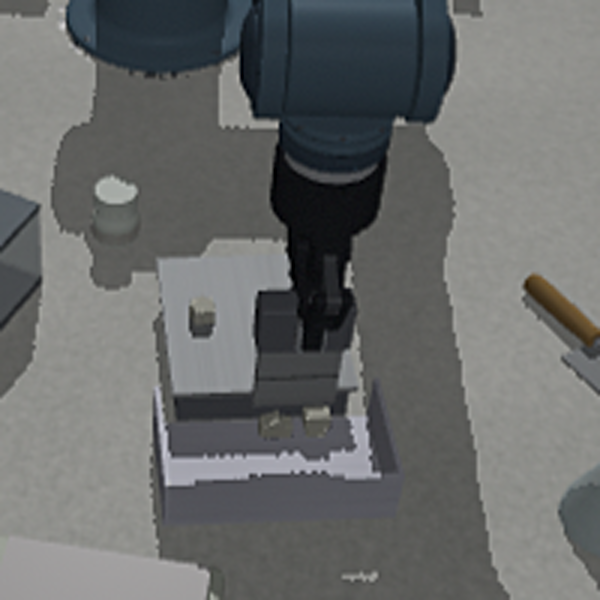

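>>> jog_arm --commands '[{"translation": [0,0,1.5],"angular": [0,0,0],"grip": 1},{"translation": [0,0,2],"angular": [0,0,0],"grip": 1},{"translation": [0,0,2],"angular": [0,0,0],"grip": 1},{"translation": [-1,-0.8,0.5],"angular": [0,0,0],"grip": 1},{"translation": [-2,-1.5,0],"angular": [0,0,0],"grip": 1},{"translation": [-2,-1.5,0],"angular": [0,0,0],"grip": 1},{"translation": [-2,-1.5,0],"angular": [0,0,0],"grip": 1},{"translation": [-2,-1.5,0],"angular": [0,0,0],"grip": 1},{"translation": [-2,-1.5,0],"angular": [0,0,0],"grip": 1},{"translation": [-1.5,-1,0],"angular": [0,0,0],"grip": 1}]'

```text
clock: 9.67
tool_pos: [0.4616, 0.101, 0.181]
eef_rot: [-179.9, 0.0, 103.3]
force: [-0.4, -0.2, -2.3]
opening: 0.296
```

```bash
python3 - <<'E'
from h import *
s,p,d=snap('top','t5'); print(s['tool_pos'],s['eef_rot'],s['force'])
cv2.imwrite('pics/t5c.png',cv2.resize(p[160:310,180:330,::-1],None,fx=4,fy=4,interpolation=2))
W=cloud('top',d)
E
```

```text
[0.46158194 0.10097228 0.18098513] [-1.79943814e+02  4.91486749e-03  1.03273115e+02] [-0.40946027 -0.18531351 -2.31759925]
```

View pics/t5c.png

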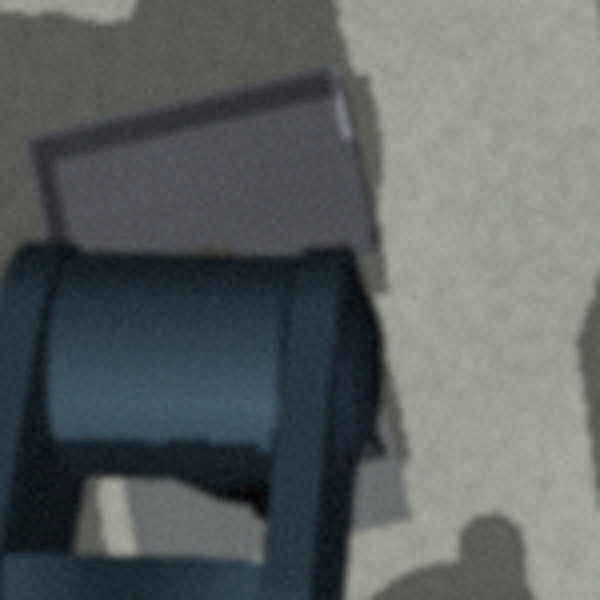

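>>> jog_arm --commands '[{"translation": [0,0,-1],"angular": [0,0,0],"grip": 1},{"translation": [0,0,-2],"angular": [0,0,0],"grip": 1},{"translation": [0,0,-2],"angular": [0,0,0],"grip": 1},{"translation": [0,0,-1],"angular": [0,0,0],"grip": 1},{"translation": [0,0,0],"angular": [0,0,0],"grip": 1},{"translation": [0.8,0.19,0],"angular": [0,0,0],"grip": 1},{"translation": [0.8,0.19,0],"angular": [0,0,0],"grip": 1},{"translation": [0.8,0.19,0],"angular": [0,0,0],"grip": 1},{"translation": [0.8,0.19,0],"angular": [0,0,0],"grip": 1},{"translation": [0.8,0.19,0],"angular": [0,0,0],"grip": 1}]'

```text
clock: 10.55
tool_pos: [0.5048, 0.1116, 0.122]
eef_rot: [179.9, 0.0, 103.3]
force: [-0.5, 0.2, -2.5]
opening: 0.298
```

```bash
python3 - <<'E'
from h import *
s,p,d=snap('scene','s6'); print(s['tool_pos'],s['eef_rot'],s['force'])
cv2.imwrite('pics/s6c.png',cv2.resize(p[150:350,300:500,::-1],None,fx=3,fy=3,interpolation=2))
E
```

```text
[0.50484337 0.11157826 0.12201041] [1.79926060e+02 2.01394230e-02 1.03296509e+02] [-0.50325931  0.20120976 -2.47132622]
```

View pics/s6c.png

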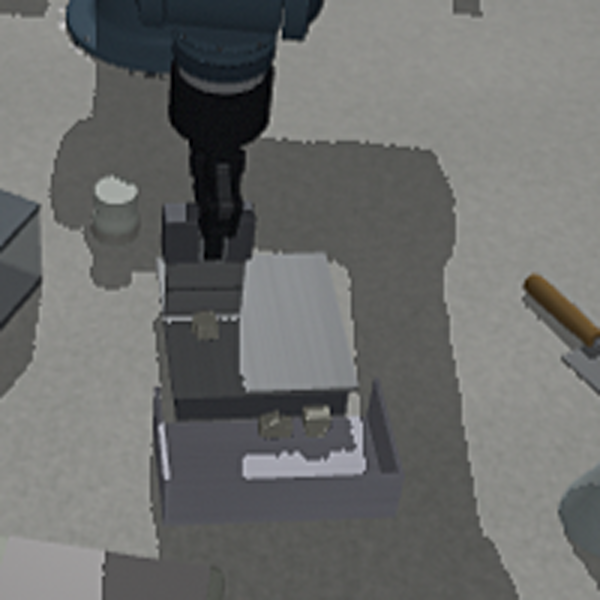

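>>> jog_arm --commands '[{"translation": [0.8,0.19,0],"angular": [0,0,0],"grip": 1},{"translation": [0.8,0.19,0],"angular": [0,0,0],"grip": 1},{"translation": [0.8,0.19,0],"angular": [0,0,0],"grip": 1},{"translation": [0.8,0.19,0],"angular": [0,0,0],"grip": 1},{"translation": [0.8,0.19,0],"angular": [0,0,0],"grip": 1},{"translation": [0.8,0.19,0],"angular": [0,0,0],"grip": 1},{"translation": [0.8,0.19,0],"angular": [0,0,0],"grip": 1},{"translation": [0.8,0.19,0],"angular": [0,0,0],"grip": 1},{"translation": [0.8,0.19,0],"angular": [0,0,0],"grip": 1},{"translation": [0.8,0.19,0],"angular": [0,0,0],"grip": 1}]'

```text
clock: 11.43
tool_pos: [0.5841, 0.1305, 0.1212]
eef_rot: [180.0, 0.0, 103.3]
force: [-0.3, -1.1, -3.1]
opening: 0.295
```

>>> jog_arm --commands '[{"translation": [0.8,0.19,0],"angular": [0,0,0],"grip": 1},{"translation": [0.8,0.19,0],"angular": [0,0,0],"grip": 1},{"translation": [0.4,0.1,0],"angular": [0,0,0],"grip": 1},{"translation": [0,0,0],"angular": [0,0,0],"grip": 1},{"translation": [0,0,0.5],"angular": [0,0,0],"grip": 1},{"translation": [0,0,1.5],"angular": [0,0,0],"grip": 1},{"translation": [0,0,2],"angular": [0,0,0],"grip": 1},{"translation": [0,0,2],"angular": [0,0,0],"grip": 1},{"translation": [0,0,2],"angular": [0,0,0],"grip": 1},{"translation": [0,0,2],"angular": [0,0,0],"grip": 1}]'

```text
clock: 12.27
tool_pos: [0.6027, 0.135, 0.2225]
eef_rot: [-180.0, 0.0, 103.3]
force: [1.2, 0.4, -2.8]
opening: 0.297
```

```bash
python3 - <<'E'
from h import *
s,p,d=snap('scene','s7'); print(s['tool_pos'],s['eef_rot'],s['force'])
cv2.imwrite('pics/s7c.png',cv2.resize(p[150:350,300:500,::-1],None,fx=3,fy=3,interpolation=2))
E
```

```text
[0.60271348 0.1350283  0.22254762] [-1.79984039e+02  2.38277917e-04  1.03284754e+02] [ 1.24871523  0.40045286 -2.84120069]
```

View pics/s7c.png

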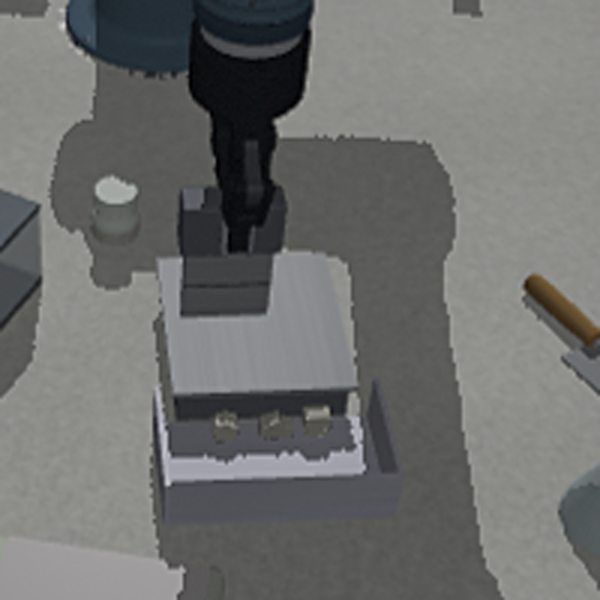

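All three pieces look to be in the tray, at about (226,425), (275,425) and (317,418) in the crop. I'll check their coordinates.

```bash
python3 - <<'E'
from h import *
d=np.load('pics/s7.npz')['d'];W=cloud('scene',d)
c=np.array([.4987,.1528]);a=np.radians(13.3);R=np.array([[np.cos(a),-np.sin(a)],[np.sin(a),np.cos(a)]])
for u,v in((226,425),(275,425),(317,418)):
    x,y=int(300+u/3),int(150+v/3); w=W[y-3:y+4,x-4:x+5].reshape(-1,3); w=w[(w[:,2]<.035)&(w[:,2]>.008)]
    q=(w[:,:2]-c)@R*1000; print(np.round(np.median(q,0)),np.round(np.percentile(q,[5,95],0)),np.round(np.percentile(w[:,2]*1000,[5,95])))
E
```

```text
[100. -35.] [[ 90. -43.]
 [104. -26.]] [14. 25.]
[99.  5.] [[ 91.  -5.]
 [104.  15.]] [11. 24.]
[99. 38.] [[ 91.  29.]
 [103.  48.]] [16. 29.]
```

>>> jog_arm --commands '[{"translation": [-0.7,-0.5,2],"angular": [0,0,-1.6],"grip": 1},{"translation": [-0.7,-1.5,1],"angular": [0,0,-1.6],"grip": 1},{"translation": [-0.7,-1.7,0],"angular": [0,0,-1.6],"grip": 1},{"translation": [-0.7,-1.7,0],"angular": [0,0,-1.6],"grip": 1},{"translation": [-0.7,-1.7,0],"angular": [0,0,-1.6],"grip": 1},{"translation": [-0.7,-1.7,0],"angular": [0,0,-1.6],"grip": 1},{"translation": [-0.7,-1.7,0],"angular": [0,0,-1.6],"grip": 1},{"translation": [-0.7,-1.7,0],"angular": [0,0,-1.6],"grip": 1},{"translation": [-0.7,-1.7,0],"angular": [0,0,-1.6],"grip": 1},{"translation": [-0.7,-1.7,0],"angular": [0,0,-1.6],"grip": 1}]'

```text
clock: 13.15
tool_pos: [0.5323, -0.0215, 0.2508]
eef_rot: [-180.0, -0.0, 87.2]
force: [-0.0, 0.6, -2.9]
opening: 0.294
```

>>> jog_arm --commands '[{"translation": [-0.7,-2,0],"angular": [0,0,-1.6],"grip": 1},{"translation": [-0.7,-2,0],"angular": [0,0,-1.6],"grip": 1},{"translation": [-0.7,-2,0],"angular": [0,0,-1.6],"grip": 1},{"translation": [-0.7,-2,0],"angular": [0,0,-1.6],"grip": 1},{"translation": [-0.7,-2,0],"angular": [0,0,-1.6],"grip": 1},{"translation": [-0.7,-2,0],"angular": [0,0,-1.6],"grip": 1},{"translation": [-0.7,-2,0],"angular": [0,0,-1.6],"grip": 1},{"translation": [-0.7,-2,0],"angular": [0,0,-1.6],"grip": 1},{"translation": [-0.7,-1,0],"angular": [0,0,-1.6],"grip": 1},{"translation": [-0.7,-0.5,0],"angular": [0,0,-1.6],"grip": 1}]'

```text
clock: 13.98
tool_pos: [0.4624, -0.1968, 0.2509]
eef_rot: [-180.0, -0.0, 71.1]
force: [0.1, -0.3, -2.4]
opening: 0.296
```

>>> jog_arm --commands '[{"translation": [0,0,0],"angular": [0,0,0],"grip": 1},{"translation": [0,0,0],"angular": [0,0,0],"grip": 1},{"translation": [0,0,0],"angular": [0,0,0],"grip": 1},{"translation": [0,0,0],"angular": [0,0,0],"grip": 1},{"translation": [0,0,0],"angular": [0,0,0],"grip": 1},{"translation": [0,0,0],"angular": [0,0,0],"grip": 1},{"translation": [0,0,0],"angular": [0,0,0],"grip": 1},{"translation": [0,0,0],"angular": [0,0,0],"grip": 1},{"translation": [0,0,0],"angular": [0,0,0],"grip": 1},{"translation": [0,0,0],"angular": [0,0,0],"grip": 1}]'

```text
clock: 14.82
tool_pos: [0.4633, -0.1959, 0.2513]
eef_rot: [-180.0, -0.0, 71.3]
force: [0.4, 0.1, -2.0]
opening: 0.296
```

```bash
python3 - <<'E'
from h import *
s,p,d=snap('wrist','w8'); print(s['tool_pos'],s['eef_rot'],s['opening'])
E
```

```text
[ 0.46330497 -0.1958517   0.25126957] [-1.79998807e+02 -3.72046584e-03  7.12913156e+01] 0.2961628635435913
```

View pics/w8.png

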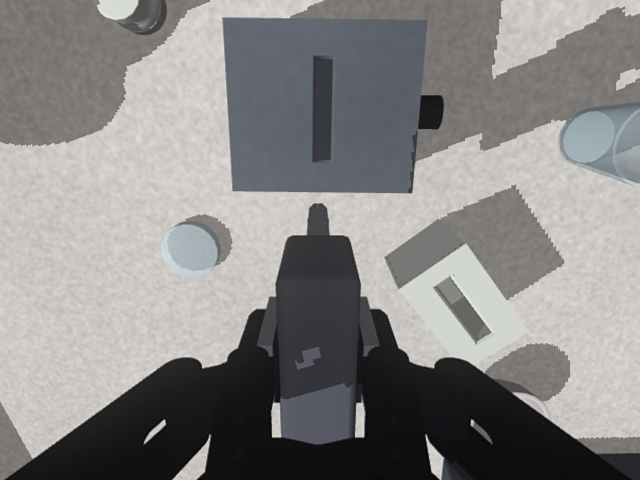

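```bash
python3 - <<'E'
from h import *
z=np.load('pics/w8.npz');p=z['p'];d=z['d'];s=dict(tool_pos=z['tp'],eef_rot=z['tr'])
cv2.imwrite('pics/w8c.png',cv2.resize(p[40:260,230:420,::-1],None,fx=3,fy=3,interpolation=2))
g=p.sum(2).astype(int)
print(g[100,300:345]); print(g[45:66,322],g[150:170,322]); 
print(np.round(d[100,305:340:2],3))
def rect(m,h):
    n,l,st,_=cv2.connectedComponentsWithStats(m.astype(np.uint8))
    i=1+np.argmax(st[1:,4]); ys,xs=np.where(l==i); w=np.array([wray(s,a,b,h)[:2] for a,b in zip(xs,ys)])*1000
    print(st[i],cv2.minAreaRect(w.astype(np.float32)),w.mean(0))
m=np.zeros(g.shape,bool); m[45:170,300:345]=g[45:170,300:345]<210
rect(m,.095)
H=wcloud(s,d)[:,:,2]; rect((H>.088)&(H<.102)&(d>0),.095)
m=np.zeros(g.shape,bool);m[190:240,290:350]=1; m&=(d>0)&(d<.24)
for r in range(200,245,4): 
    x=np.where((d[r,280:365]<.25)&(d[r,280:365]>0))[0]; print(r, (x.min()+280,x.max()+280) if len(x) else None, np.round(d[r,318],4))
E
```

```text
[313 310 301 307 304 303 298 302 299 296 300 301 268 176 156 159 177 176
 178 177 177 175 178 175 182 175 176 176 176 172 170 180 299 324 314 297
 297 298 295 299 298 297 295 295 298]
[310 309 307 305 305 307 312 312 310 316 281 231 215 220 178 171 183 175
 179 178 177] [182 179 180 181 178 179 184 185 164 187 246 251 268 300 308 304 309 306
 304 300]
[0.282 0.281 0.282 0.281 0.283 0.287 0.361 0.362 0.362 0.362 0.36  0.361
 0.362 0.362 0.282 0.282 0.282 0.281]
[ 313   56   20  106 1888] ((492.3399353027344, -120.39222717285156), (72.5940933227539, 13.35270881652832), 71.0888671875) [ 492.46636208 -118.7321999 ]
[  222    17   206   176 31783] ((492.9939880371094, -120.59815216064453), (119.84632110595703, 139.81639099121094), 70.63510131835938) [ 494.2707497  -116.65652197]
200 None 0.4007
204 (np.int64(312), np.int64(323)) 0.2227
208 (np.int64(309), np.int64(326)) 0.2118
212 (np.int64(308), np.int64(326)) 0.2048
216 (np.int64(308), np.int64(327)) 0.196
220 (np.int64(307), np.int64(328)) 0.1891
224 (np.int64(307), np.int64(328)) 0.1828
228 (np.int64(307), np.int64(328)) 0.1773
232 (np.int64(307), np.int64(328)) 0.1706
236 (np.int64(289), np.int64(346)) 0.1529
240 (np.int64(286), np.int64(349)) 0.1475
244 (np.int64(285), np.int64(350)) 0.1438
```

View pics/w8c.png

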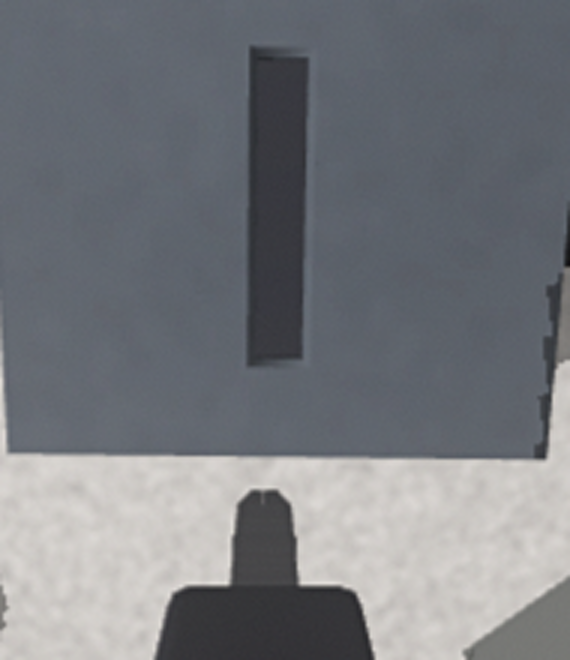

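```bash
python3 - <<'E'
from h import *
z=np.load('pics/w8.npz');d=z['d'];M=np.array(CM['wrist']['tool_from_camera']);K=CM['wrist']['intrinsics']
def tp(u,v,dd): return (M@np.r_[np.linalg.inv(K)@[u,v,1.]*dd,1])[:3]*1000
for u,v in((317.5,205),(317.5,212),(317.5,222),(317.5,232),(317.5,237),(317.5,244),(317.5,300),(317.5,400)): print(u,v,np.round(tp(u,v,d[v,317]),1))
s=dict(tool_pos=z['tp'],eef_rot=z['tr'])
print(d[425:445,310])
R=Ro.from_euler('xyz',z['tr'],degrees=True).as_matrix()
for w in((.4932,-.1207,.095),(.4923,-.1204,.095)): print(np.round(R.T@(np.array(w)-z['tp'])*1000,1))
E
```

```text
317.5 205 [29.3 -0.2 76.5]
317.5 212 [30.4 -0.2 55.9]
317.5 222 [30.3 -0.2 37.1]
317.5 232 [30.1 -0.2 21.4]
317.5 237 [34.2 -0.2  1.9]
317.5 244 [34.3 -0.2 -6.7]
317.5 300 [ 26.8  -0.3 -36.7]
317.5 400 [-10.1  -0.3 -36.6]
[0.1310101  0.1316449  0.13214944 0.13298772 0.13184398 0.1324591
 0.13174814 0.13282783 0.13214037 0.13333973 0.         0.1331661
 0.13358839 0.13323951 0.13297766 0.13273591 0.13460976 0.13564286
 0.08670947 0.08749634]
[ 80.8   4.2 156.3]
[ 80.8   3.3 156.3]
```

>>> jog_arm --commands '[{"translation": [0.46,1.17,0],"angular": [0,0,-0.35],"grip": 1},{"translation": [0.65,1.6,0],"angular": [0,0,0],"grip": 1},{"translation": [0.65,1.7,0],"angular": [0,0,0],"grip": 1},{"translation": [0.65,1.6,0],"angular": [0,0,0],"grip": 1},{"translation": [0.65,1.6,0],"angular": [0,0,0],"grip": 1},{"translation": [0,0,-2],"angular": [0,0,0],"grip": 1},{"translation": [0,0,-2],"angular": [0,0,0],"grip": 1},{"translation": [0,0,-1.5],"angular": [0,0,0],"grip": 1},{"translation": [0,0,-1],"angular": [0,0,0],"grip": 1},{"translation": [0,0,0],"angular": [0,0,0],"grip": 1}]'

```text
clock: 15.7
tool_pos: [0.4924, -0.1185, 0.1837]
eef_rot: [-179.7, -0.0, 70.9]
force: [-1.1, 0.1, -4.1]
opening: 0.301
```

>>> jog_arm --commands '[{"translation": [0,0,0],"angular": [0,0,0],"grip": 1},{"translation": [0,0,0],"angular": [0,0,0],"grip": 1},{"translation": [0,0,0],"angular": [0,0,0],"grip": 1},{"translation": [0,0,0],"angular": [0,0,0],"grip": 1},{"translation": [0,0,0],"angular": [0,0,0],"grip": 1},{"translation": [0,0,0],"angular": [0,0,0],"grip": 1},{"translation": [0,0,0],"angular": [0,0,0],"grip": 1},{"translation": [0,0,0],"angular": [0,0,0],"grip": 1},{"translation": [0,0,0],"angular": [0,0,0],"grip": 1},{"translation": [0,0,0],"angular": [0,0,0],"grip": 1}]'

```text
clock: 16.53
tool_pos: [0.4939, -0.1192, 0.1863]
eef_rot: [-180.0, -0.0, 70.9]
force: [0.3, 0.1, -3.5]
opening: 0.293
```

```bash
python3 - <<'E'
from h import *
s,p,d=snap('wrist','w9'); print(s['tool_pos'],s['eef_rot'],s['opening'],s['force'])
cv2.imwrite('pics/w9c.png',cv2.resize(p[100:260,220:420,::-1],None,fx=4,fy=4,interpolation=2)[:600])
s,p,d=snap('scene','s9')
cv2.imwrite('pics/s9c.png',cv2.resize(p[150:290,220:340,::-1],None,fx=4,fy=4,interpolation=2))
E
```

```text
[ 0.49385719 -0.11918602  0.18629068] [-1.79998806e+02 -5.21495079e-05  7.09361911e+01] 0.29305728967687994 [ 0.2902474   0.07381401 -3.49746367]
```

View pics/w9c.png

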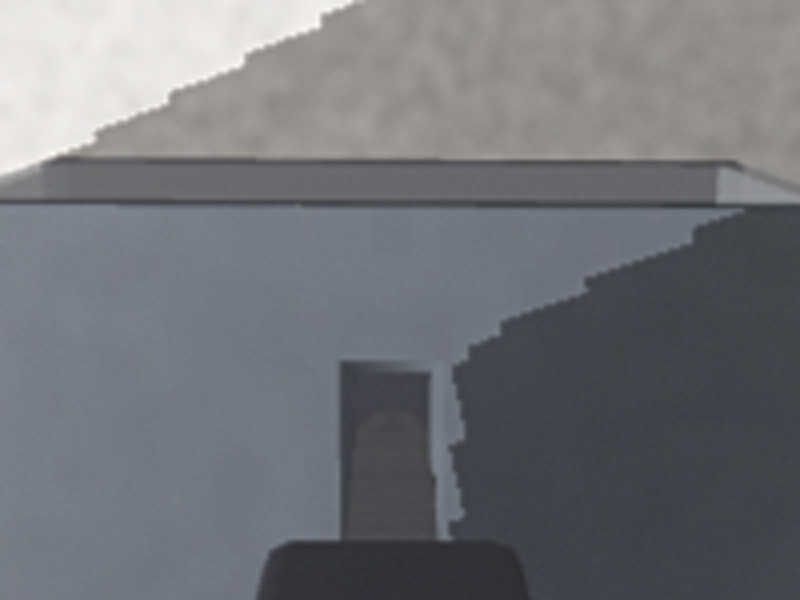

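View pics/s9c.png

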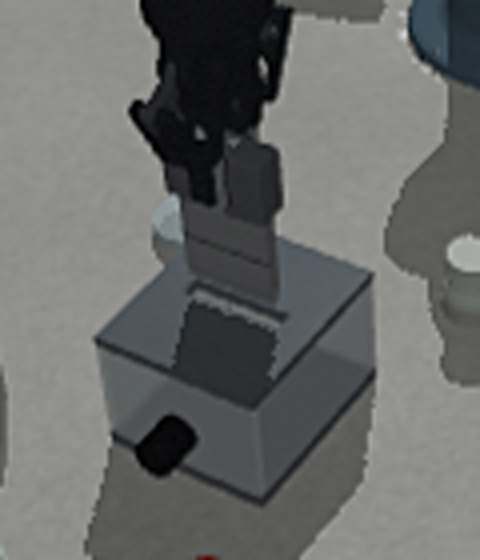

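>>> jog_arm --commands '[{"translation": [0.04,-0.01,0],"angular": [0,0,0],"grip": 1},{"translation": [0,0,-0.4],"angular": [0,0,0],"grip": 1},{"translation": [0,0,-0.4],"angular": [0,0,0],"grip": 1},{"translation": [0,0,-0.4],"angular": [0,0,0],"grip": 1},{"translation": [0,0,-0.4],"angular": [0,0,0],"grip": 1},{"translation": [0,0,-0.4],"angular": [0,0,0],"grip": 1},{"translation": [0,0,0],"angular": [0,0,0],"grip": 1},{"translation": [0,0,0],"angular": [0,0,0],"grip": 1},{"translation": [0,0,0],"angular": [0,0,0],"grip": 1},{"translation": [0,0,0],"angular": [0,0,0],"grip": 1}]'

```text
clock: 17.47
tool_pos: [0.4945, -0.1194, 0.1666]
eef_rot: [180.0, 0.0, 70.9]
force: [0.1, 0.4, -3.1]
opening: 0.302
```

>>> jog_arm --commands '[{"translation": [0,0,-0.2],"angular": [0,0,0],"grip": 1},{"translation": [0,0,-0.2],"angular": [0,0,0],"grip": 1},{"translation": [0,0,-0.2],"angular": [0,0,0],"grip": 1},{"translation": [0,0,-0.2],"angular": [0,0,0],"grip": 1},{"translation": [0,0,-0.2],"angular": [0,0,0],"grip": 1},{"translation": [0,0,-0.2],"angular": [0,0,0],"grip": 1},{"translation": [0,0,0],"angular": [0,0,0],"grip": 1},{"translation": [0,0,0],"angular": [0,0,0],"grip": 1},{"translation": [0,0,0],"angular": [0,0,0],"grip": 1},{"translation": [0,0,0],"angular": [0,0,0],"grip": 1}]'

```text
clock: 18.3
tool_pos: [0.4944, -0.1193, 0.1544]
eef_rot: [180.0, 0.0, 70.9]
force: [0.3, -0.4, -2.7]
opening: 0.298
```

No contact with the blade well into the slot. I'll lower the remaining 17 mm.

>>> jog_arm --commands '[{"translation": [0,0,-0.3],"angular": [0,0,0],"grip": 1},{"translation": [0,0,-0.3],"angular": [0,0,0],"grip": 1},{"translation": [0,0,-0.3],"angular": [0,0,0],"grip": 1},{"translation": [0,0,-0.3],"angular": [0,0,0],"grip": 1},{"translation": [0,0,-0.3],"angular": [0,0,0],"grip": 1},{"translation": [0,0,-0.2],"angular": [0,0,0],"grip": 1},{"translation": [0,0,0],"angular": [0,0,0],"grip": 1},{"translation": [0,0,0],"angular": [0,0,0],"grip": 1},{"translation": [0,0,0],"angular": [0,0,0],"grip": 1},{"translation": [0,0,0],"angular": [0,0,0],"grip": 1}]'

```text
clock: 19.13
tool_pos: [0.4944, -0.1194, 0.1375]
eef_rot: [180.0, 0.0, 70.9]
force: [1.0, -0.9, -2.6]
opening: 0.295
```

```bash
python3 - <<'E'
from h import *
s,p,d=snap('scene','s10'); print(s['tool_pos'],s['eef_rot'],s['opening'],s['force'],s['dq'])
cv2.imwrite('pics/s10c.png',cv2.resize(p[150:350,220:460,::-1],None,fx=3,fy=3,interpolation=2))
s,p,d=snap('wrist','w10')
cv2.imwrite('pics/w10c.png',cv2.resize(p[100:240,220:420,::-1],None,fx=4,fy=4,interpolation=2))
E
```

```text
[ 0.4944385  -0.11939286  0.13751419] [1.79972842e+02 5.35476857e-03 7.09357950e+01] 0.29452492938589003 [ 0.95855307 -0.86579836 -2.61665088] [ 0.00976189 -0.04558213 -0.0195536   0.0183996  -0.01014667  0.03805118]
```

View pics/s10c.png

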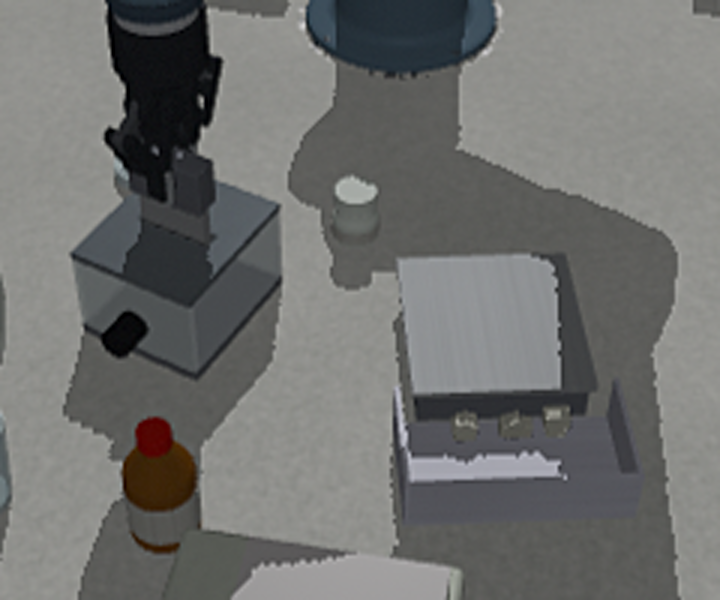

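View pics/w10c.png

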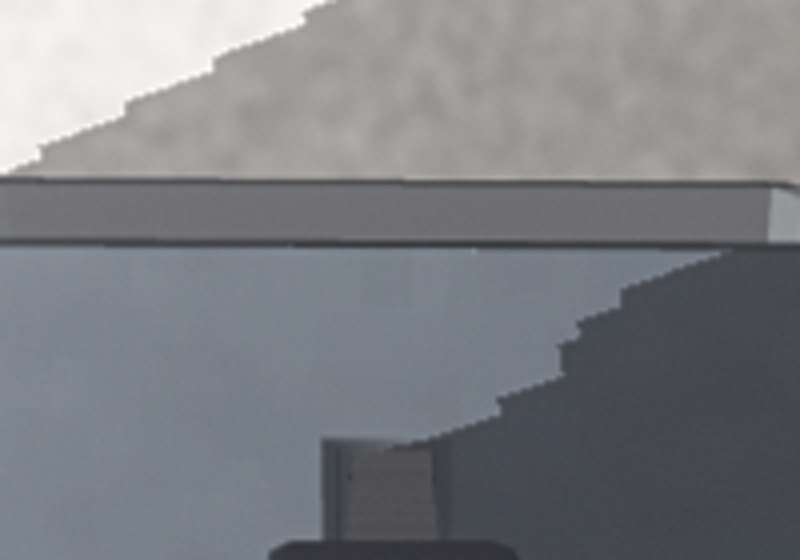

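The blade is in the slot with no contact force and the handle is clear of the cover. The pieces are in the tray and the box-side bystanders are where they were. I'm handing in.

```bash
python3 -c "
from station import *
print(finish_job())"
```

```text
the job is handed in; nothing more can be done
None
```

I wiped the three pieces into the catch tray in two sweeps. The scraper's blade now hangs in the dust-off box's slot, still gripped. I handed the job in at about 19 s; it reports no verdict.

**Pieces:** the depth check before leaving the plate put all three at about 0.10 m in plate x, with y at -35, 5 and 38 mm, and no point of them above 29 mm. They still lay there in the last scene picture. The fingertips stayed about 80 mm above the plate during both sweeps.

**Scraper:** by the tool pose and the blade offset measured in the wrist camera, the lower edge is about 35 mm below the cover top, with the handle clear. The tilt is under 0.1° and the blade is along the slot to within about 0.5°. The force reading stayed near 3 N, about the scraper's own weight, so I take it that nothing was touching.

**Checks that disagreed or were not made:**
- **Slot centre:** the top camera and the wrist camera differed by about 4 mm. I used the wrist camera, because it saw the blade and the slot in the same picture, and the blade went in without contact.
- **Dark line:** I didn't read the line against the cover directly. Its level comes from the measured pose.
- **Bystanders:** I checked them only by eye in the pictures, and the last close view showed only some of them.

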